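# Press a brass pin home with the bench locking pliers

## Robot

A 7-joint arm with a two-finger parallel gripper is mounted at the origin on the work surface. World frame = base frame: x ahead of the robot, y to its left, z up, the work surface at z = 0. Lengths are in m, angles in rad, forces in N, time in s.
With the tool pointing down it reaches from about 0.425 to 0.875 m from the base axis. Payload 8.4 kg.
Tool frame: the origin (TCP) lies midway between the tips of the shut fingers; the grasp point (between the pads) lies 19 mm behind it (arm.pinch_z is the distance from the TCP to the grasp point, in m); y points along the fingers, x is the direction in which the jaws open and shut, and the axes are right-handed (so a half turn about y gives the same grasp; the last joint's range is limited). The gripper opens to 85 mm and grips with 20 to 120 N. Pads are 22 mm wide; open, the fingers measure 114 mm over their backs; the gripper's body (76 mm by 85 mm) begins 54 mm behind the grasp point. The pads swing forward as they close: fully open they stand 13 mm farther back than shut.
Start: joints at [-1.29, 0.333, 0.04, 1.465, -0.013, 1.343, -0.059], TCP at [0.241, 0.604, 0.231] pointing down, gripper open.
Joint ranges: [-2.58, 2.58], [-0.38, 2.09], [-1.3, 1.39], [0.25, 2.4], [-1.5, 4.64], [0.08, 2.09], [-2.65, 2.65]. Speed limits (rad/s): [2.22, 2.22, 2.79, 2.79, 3.14, 3.14, 3.14].

## Interface

Orientations are given as [roll, pitch, yaw] about the fixed x, y, z axes, in that order (R = Rz(yaw) Ry(pitch) Rx(roll)).
In Python, from cell import arm, eyes, ticket gives the robot as it stands.
- The arm moves only by the tool move_arm, never from a script. Its argument "motion" is a list of rows, each a list of 3 entries, a list of its own where there are three numbers: the shift along the tool's x, y, z in cm, then the turn, a rotation vector about the tool's x, y, z in degrees, then the closure in counts, from 0 (fully open) to 255 (shut). In form: [[[dx, dy, dz], [rx, ry, rz], claw], ...]. A call has 1 to 20 rows; each row is the pose to reach, as a shift and turn from the pose commanded when the call began, along the tool's axes at that moment; what a row does not reach only later rows make up. A row lasts 1/8 s, in which the tool goes at most 62.5 mm and 10.7 degrees, less where a joint would pass 70% of its speed; a pose out of reach is approached as far as the arm can. A call with a gripper value outside its range is refused whole. The fingers move at their own pace and stop on an object; the grip force is fixed at half the most. Time passes only in rows, so rows that repeat a pose let the fingers close. It gives the time, the measured TCP pose, the force and the opening at its end, in the units of the state.
- arm.get_state(): the state, without advancing time (a new reading comes with each control period).
- eyes.capture(name): name is "scene" or "top" or "wrist"; returns a dict with "img" (480x640x3 uint8, red, green, blue), "fx", "fy", "cx", "cy" (pixels), "T" (4x4, takes a point from camera to world coordinates). Camera axes: x right, y down, z forward; pixel columns grow to the right and rows downward; lengths in m; the calibration is good to about 2 mm. A picture is of the moment at which its call begins. There is no depth.
- ticket.close_job(): hands the job in, once; it reports no verdict.
The state is a dict: "time": time; "qpos": joint angles; "joint_velocities": joint speeds; "joint_torque": joint torques, N m; "tool_pos": TCP position; "tcp_rot": TCP orientation; "contact_force": force on the tool from outside, world axes, zero at the start; "wrist_torque": the same for the moment, N m; "grip_width": finger opening in m.
Only numpy, scipy, OpenCV 4.12 (cv2) and the standard library are available. Lean on these libraries where they do the work, as an engineer would, in place of code of your own. Each camera call takes 0.05 s, during which the arm holds its last target. There are 200 camera calls.

## Task

Stand the dark wood block whose brass pin still sticks out upright in the grey pocket between the jaws of the bench-mounted locking pliers, its pin facing the round-nosed moving jaw, and set it down gently and let go. Squeeze the red handle towards the fixed handle, no harder than it needs, until it goes over centre and the pliers stay locked by themselves with the pin pressed flush, and take the fingers off. Then flick the yellow release lever gently away from the fixed handle so that the pliers spring open; leave the block standing in its pocket and everything else on the bench where it is.

Things in the scene. Friction and masses are not known exactly. Their poses are not given: they have to be found in the camera images.
- block_mid (a point): Centre of the block to be done: dark hardwood, 40 (its x) x 30 (its y) x 70 mm (z, up), 50 to 90 g. An 8 mm brass pin sticks out 6 to 7 mm from its -y face, 10.5 mm below this point. Grasp it across its x faces (40 mm), near the top. Its twin with the flush pin is not to be used
- block: The same block; origin at the centre of its underside
- pin (a joint): How far the brass pin has been pressed in, m: starts 0 to 0.001; 0.007 is fully home (flush with the wood). It moves stiffly (about 1.5 N) and stays where it is left
- pocket: Grey pocket between the jaws, fixed. Origin: 14 mm above the bench, mid floor, z up; black packing of unknown height lifts the floor 0 to 3 mm above it. Inside 43 mm along x, 33 mm along y. Walls 9 mm high, sloped lead-ins to 15 mm. The fixed jaw's anvil is its +y side, the moving jaw at -y. Block in place: axes as the pocket's, pin to -y, block_mid 35 to 38 mm up. Over 35 N of ramming harms it
- press: Bench locking pliers lying on their side, bolted to an 8 mm high plate. Origin: on the bench near the pivot; jaws to its +x, handles to -x, z up; axes as the pocket's. Jaws and handles reach 49 mm above the bench. The squeeze slides the block about 1.5 mm to +y onto the anvil.
- fixed_handle (a point): Centre of the fixed steel handle's bar opposite the squeeze point: the bar runs along the press's x, 10 mm wide (y), 31 to 49 mm above the bench, from 92 mm towards the jaws to 28 mm past this point. Axes as the press's. The red handle lies on its +y side
- handle_hinge (a point): Upright hinge axis of the red handle, 40 mm above the bench, axes as the press's. The handle closes counter-clockwise seen from above
- handle: The red handle, turning on handle_hinge; sprung open against a post. Squeezed at the squeeze point it takes 8 to 20 N, falling to nothing at dead centre, where it snaps on to its lock stop by itself; short of that it springs back when let go. Where that happens depends on the hidden adjusting screw, so it must be felt; over 30 N bends it. Not to be pulled open by hand. Origin on its hinge
- squeeze (a point): Where to squeeze: centre line of the red handle (bar 10 mm wide, 31 to 49 mm above the bench, reaching 48 mm past this point), 88 mm from its hinge. Open, it is 47 mm in +y from fixed_handle; dead centre comes after 12 to 19 mm of travel, the lock stop 3 mm later (locked: 25 to 32 mm in +y from fixed_handle)
- lever (a joint): Swing of the yellow release lever relative to the red handle, rad: 0 at rest (light spring), up to 0.95 when pushed outward, away from the fixed handle. With the pliers locked its nose meets the fixed handle at 0.1 to 0.45 and pries the red handle back over centre, which takes 1 to 10 N at the pad; the pliers then spring open
- lever_pad (a point): Centre of the lever's yellow pad: upright plate 34 mm long, 7 mm thick, 27 to 53 mm above the bench, past the ends of both handles; it swings with the red handle. Locked, its faces look to the press's +y and -y. Shut fingers fit beside its inner (-y) face, with 30 mm or more free there, over the bench or the 8 mm plate, and push it 15 to 40 mm to +y
- hammer: hammer, bystander
- driver: screwdriver, bystander
- jar: glass jar with steel cap, 66 mm across, 90 mm high, bystander
- offcut: pale wood offcut 140 x 60 x 19 mm, bystander
- tape: blue roll, 90 mm across, 25 mm high, bystander
- tin: tin can with green label, 76 mm across, 100 mm high, bystander
- done_block: finished block: same dark block as the one to be done, 40 x 30 x 70 mm, but its brass pin is already flush; bystander. Origin: centre of its underside
Not all that is in view belongs to the job. What is shaped like the block but blue is not meant.

How it is judged:
By the outcome, as a careful person would: the job done as asked, in the order asked, and still so for the second after the job is handed in, with the robot touching nothing.
It also fails if it takes over 72 s, if anything falls off the work surface, if the arm or the gripper's body presses on something with over 40 N, if the wrist force passes 120 N, or if a joint passes its speed limit or range.

## Working session

There is one attempt and no reset: what is moved stays moved. The work goes in short steps, Python scripts to look and compute and a tool call to move; the robot and the scene stay as the last step left them, time stands still between calls to the robot, and variables do not carry over. Pictures are saved under pics/ and viewed, about 8 in all and at most 12, crops included, and the job is handed in when it is done.

Besides the shell and the picture viewer there is one more tool, called as name([rows], argument=value, ...), one row to a line, values as JSON. move_arm: Moves the arm, as the interface text tells. Its arguments: {"type":"object","properties":{"motion":{"type":"array","items":{"type":"array"}}},"required":["motion"]}

```bash
ls; mkdir -p pics; python3 - <<'E'
from cell import arm, eyes
import cv2, numpy as np
for n in ("scene","top"):
    c=eyes.capture(n); cv2.imwrite(f"pics/{n}0.png",c["img"][:,:,::-1]); print(n,c["fx"],c["fy"],c["cx"],c["cy"]); print(np.round(c["T"],4))
s=arm.get_state(); print(s, arm.pinch_z)
E
```

```text
pics
scene 451.93778232129216 451.93778232129216 322.31646464944055 242.1536349561609
[[-5.1320e-01  5.7280e-01 -6.3920e-01  1.4049e+00]
 [ 8.5830e-01  3.4140e-01 -3.8320e-01  5.1970e-01]
 [-1.3000e-03 -7.4520e-01 -6.6680e-01  9.1610e-01]
 [ 0.0000e+00  0.0000e+00  0.0000e+00  1.0000e+00]]
top 497.84129912460895 497.84129912460895 329.7767891399525 244.455497892426
[[-0.0249 -0.9981  0.0563  0.4904]
 [-0.9995  0.0238 -0.0207  0.0358]
 [ 0.0193 -0.0568 -0.9982  1.2991]
 [ 0.      0.      0.      1.    ]]
{'time': 0.1, 'qpos': array([-1.29019685,  0.33386955,  0.03984997,  1.46619487, -0.01340503,
        1.34329568, -0.05849477]), 'joint_velocities': array([ 0.00030979, -0.00249194,  0.00045219, -0.00255145, -0.00076129,
       -0.00064292,  0.00108058]), 'joint_torque': array([ 3.83476261e-03, -6.60006595e+01,  1.37057584e+00, -4.06471324e+01,
        1.72469899e-02,  9.00410058e-03,  2.73092354e-05]), 'tool_pos': array([0.24083085, 0.60328836, 0.23048504]), 'tcp_rot': array([-1.57088487e+00,  1.49915358e-03,  1.19100716e+00]), 'contact_force': array([-0.03886125, -0.16859148,  0.34725912]), 'wrist_torque': array([-0.0500655 , -0.00489796, -0.00837596]), 'grip_width': 0.08546629089127568} 0.0187
```

View both.

View pics/scene0.png

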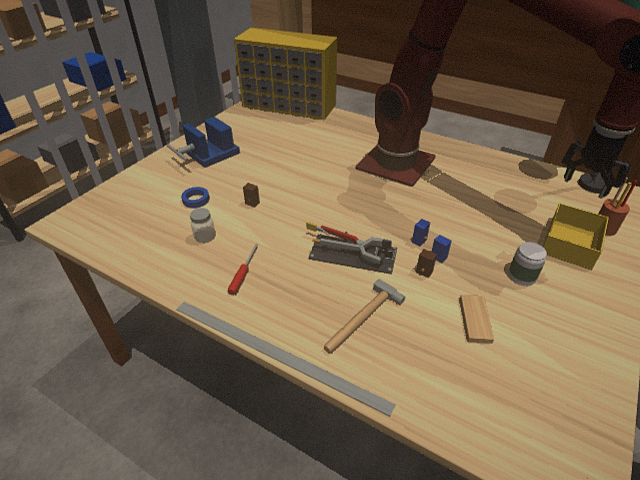

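View pics/top0.png

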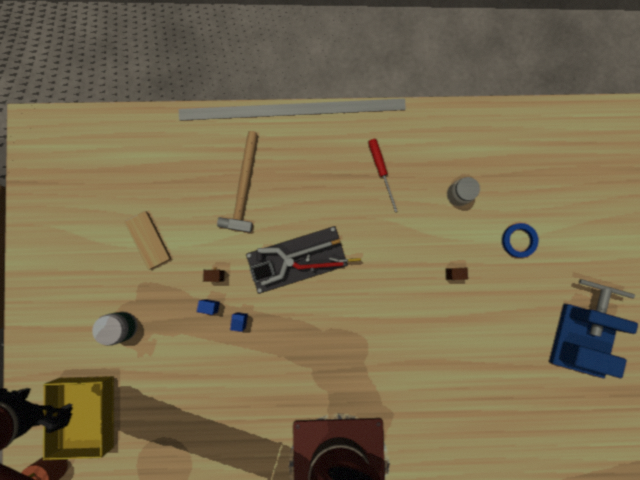

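```bash
python3 - <<'E'
import cv2, numpy as np
t=cv2.imread("pics/top0.png"); s=cv2.imread("pics/scene0.png")
f=lambda i,u,v,w,h,W,H: cv2.resize(i[v-h//2:v+h//2,u-w//2:u+w//2],(W,H),interpolation=cv2.INTER_CUBIC)
r1=np.hstack([f(t,213,275,44,40,264,240),f(t,457,273,44,40,264,240)])
r2=np.hstack([f(s,427,262,44,40,264,240),f(s,251,195,44,40,264,240)])
b=f(t,300,260,120,80,528,352)
cv2.imwrite("pics/crop1.png",np.hstack([np.vstack([r1,r2])]))
p=f(t,298,260,132,80,800,484)
cv2.imwrite("pics/crop2.png",p)
E
```

```text
(no output)
```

View pics/crop1.png

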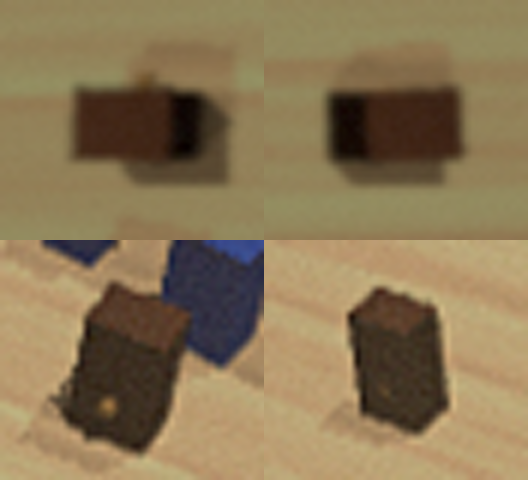

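View pics/crop2.png

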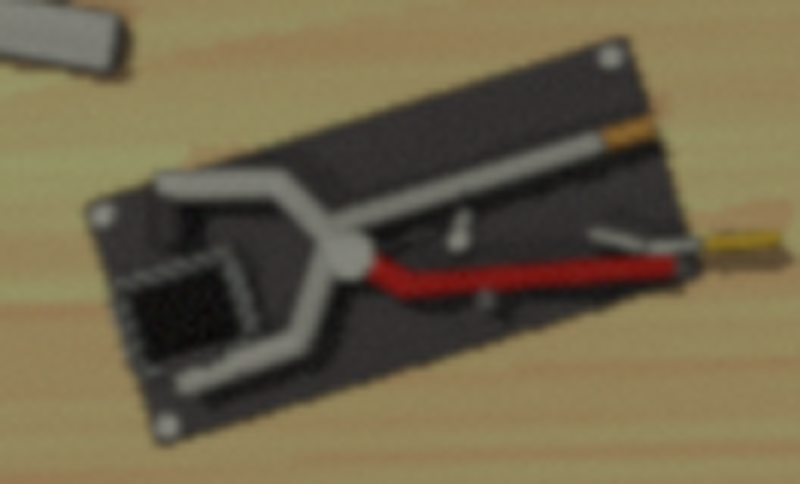

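```bash
cat > h.py <<'E'
import numpy as np, cv2
from scipy.spatial.transform import Rotation as Rn
from cell import arm, eyes, ticket
def w(c,u,v,z):
    d=c["T"][:3,:3]@np.array([(u-c["cx"])/c["fx"],(v-c["cy"])/c["fy"],1]); o=c["T"][:3,3]
    return (o+d*(z-o[2])/d[2]).round(4)
def px(c,p):
    q=np.linalg.inv(c["T"])@np.append(p,1); return np.array([c["fx"]*q[0]/q[2]+c["cx"],c["fy"]*q[1]/q[2]+c["cy"]]).round(1)
def pose():
    s=arm.get_state(); return s,np.array(s["tool_pos"]),Rn.from_euler("xyz",s["tcp_rot"])
def to(p,yaw):
    "shift cm / turn deg from the measured pose to tool-down pose p, tool x at yaw deg"
    s,q,R=pose(); T=Rn.from_euler("xyz",[-np.pi/2,0,np.radians(yaw)])
    print("shift cm",(R.inv().apply(np.array(p)-q)*100).round(2),"turn deg",np.degrees((R.inv()*T).as_rotvec()).round(1))
E
python3 - <<'E'
from h import *
c=eyes.capture("top")
g=lambda u,v:(232+u/6.06,220+v/6.06)
print("block",w(c,211.6,275.7,.07), "ends",w(c,203.5,275.7,.07),w(c,219.7,275.7,.07))
for n,u,v,z in [("fh end",655,127,.049),("fh start",340,222,.049),("red a",410,284,.049),("red end",690,265,.049),("pad a",705,243,.053),("pad b",780,238,.053),("pivot",348,250,.049),("bolt1",102,215,.01),("bolt2",610,55,.01),("bolt3",168,428,.01),("pk a",120,285,.03),("pk b",235,250,.03),("pk c",262,330,.03),("pk d",150,375,.03)]: print(n,w(c,*g(u,v),z))
print("twin",w(c,459,273,.07),"blue",w(c,208,307,.07),w(c,239,322,.07))
k=eyes.capture("wrist");s,q,R=pose();M=np.eye(4);M[:3,:3]=R.as_matrix();M[:3,3]=q
print((np.linalg.inv(M)@k["T"]).round(3),k["fx"])
B=w(c,211.6,275.7,.07); to([B[0],B[1],.22],90)
E
```

```text
block [0.49   0.3021 0.07  ] ends [0.4905 0.3219 0.07  ] [0.4895 0.2823 0.07  ]
fh end [ 0.5692 -0.0163  0.049 ]
fh start [0.5329 0.1151 0.049 ]
red a [0.5066 0.0867 0.049 ]
red end [ 0.5116 -0.0293  0.049 ]
pad a [ 0.5204 -0.0356  0.053 ]
pad b [ 0.5217 -0.0667  0.053 ]
pivot [0.5212 0.112  0.049 ]
bolt1 [0.5397 0.2188 0.01  ]
bolt2 [6.03e-01 6.00e-04 1.00e-02]
bolt3 [0.4485 0.1923 0.01  ]
pk a [0.5094 0.2089 0.03  ]
pk b [0.5229 0.1605 0.03  ]
pk c [0.4891 0.1499 0.03  ]
pk d [0.4715 0.197  0.03  ]
twin [ 0.4814 -0.3081  0.07  ] blue [0.4138 0.3117 0.07  ] [0.3754 0.2368 0.07  ]
[[ 1.     0.002 -0.     0.   ]
 [ 0.001 -0.278  0.961 -0.142]
 [ 0.002 -0.961 -0.278  0.07 ]
 [ 0.     0.     0.     1.   ]] 369.6796770573035
shift cm [-18.74   1.09 -34.31] turn deg [ -0.  -21.8  -0.1]
```

move_arm([
  [[-4.7,0.3,-8.6],[0,-5.5,0],0],
  [[-9.4,0.6,-17.2],[0,-11,0],0],
  [[-14,0.8,-25.8],[0,-16.5,0],0],
  [[-17,1,-31],[0,-20,0],0],
  [[-18.7,1.1,-34.3],[0,-23,0],0],
  [[-18.7,1.1,-34.3],[0,-23,0],0],
  [[-18.7,1.1,-34.3],[0,-23,0],0],
  [[-18.7,1.1,-34.3],[0,-23,0],0],
])

```text
time: 1.2
tool_pos: [0.4906, 0.302, 0.2202]
tcp_rot: [-1.571, 0.0, 1.59]
contact_force: [-0.7, 0.2, -0.5]
grip_width: 0.0856
```

```bash
python3 - <<'E'
from h import *
c=eyes.capture("wrist"); cv2.imwrite("pics/w1.png",c["img"][:,:,::-1])
s,q,R=pose(); print(s["time"],q,s["tcp_rot"],s["contact_force"])
print(px(c,[.49,.3021,.07]),px(c,[.475,.2821,.07]),px(c,[.505,.3221,.07]))
E
```

```text
1.25 [0.48955106 0.30368891 0.22015162] [-1.57011334e+00 -3.41170861e-04  1.59278998e+00] [ 0.31427144 -0.47653639 -0.51797156]
[316.9 230.1] [292.3 211.3] [340.8 248.4]
```

View pics/w1.png

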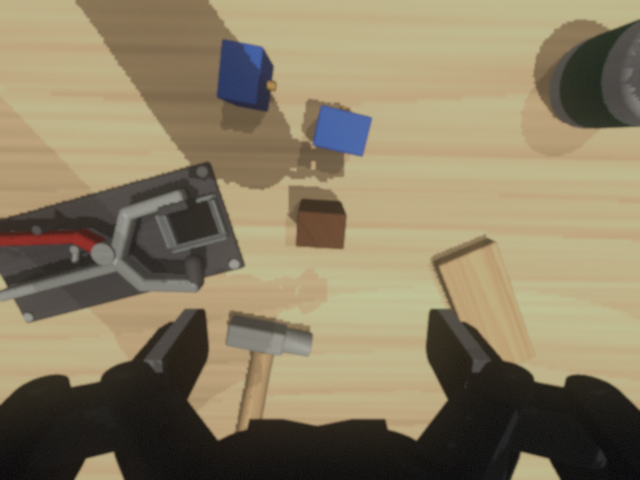

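```bash
python3 - <<'E'
from h import *
c=eyes.capture("wrist"); im=c["img"].astype(int)
r=im[190:260,285:360]; m=((r[...,0]-r[...,2]>25)&(r[...,0]<135)).astype(np.uint8)
cs=max(cv2.findContours(m,0,1)[0],key=cv2.contourArea); b=cv2.boxPoints(cv2.minAreaRect(cs))+[285,190]
print(b); P=[w(c,u,v,.07) for u,v in b]; print(P,np.mean(P,0))
for n,u,v,z in [("bolt a",202,172,.01),("bolt b",235,264,.01),("bolt d",30,318,.01),("pivot",102,253,.049),("pk",157,208,.029),("pk",211,195,.029),("pk",225,235,.029),("pk",174,250,.029)]: print(n,w(c,u,v,z))
cv2.imwrite("pics/pk.png",cv2.resize(c["img"][150:330,0:260,::-1],(780,540),interpolation=cv2.INTER_CUBIC))
E
```

```text
[[288. 190.]
 [343. 190.]
 [343. 249.]
 [288. 249.]]
[array([0.457 , 0.2803, 0.07  ]), array([0.456 , 0.3236, 0.07  ]), array([0.5043, 0.3257, 0.07  ]), array([0.5054, 0.2804, 0.07  ])] [0.480675 0.3025   0.07    ]
bolt a [0.4499 0.1953 0.01  ]
bolt b [0.54   0.2227 0.01  ]
bolt d [0.6049 0.0055 0.01  ]
pivot [0.5192 0.1142 0.049 ]
pk [0.4814 0.1581 0.029 ]
pk [0.4684 0.2079 0.029 ]
pk [0.5053 0.2188 0.029 ]
pk [0.521  0.1702 0.029 ]
```

View pics/pk.png

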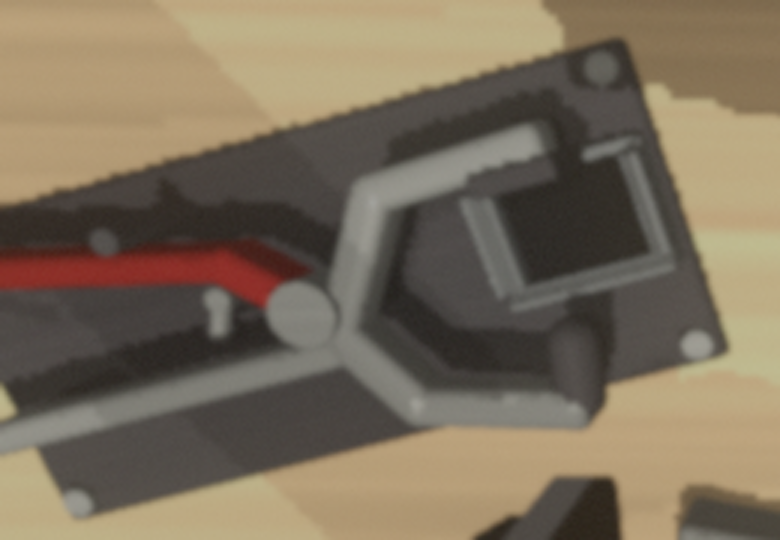

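```bash
python3 - <<'E'
from h import *
c=eyes.capture("wrist")
for u,v in [(321.5,231.8),(297,247),(346,248.5),(299,216.5),(345,217.5)]: print(w(c,u,v,.07))
for u,v in [(213.3,196.7),(223.3,238),(171.7,251.7)]: print("pk",w(c,u,v,.029))
B=w(c,321.5,231.8,.07); to([B[0],B[1],.033],90)
E
```

```text
[0.4896 0.3085 0.07  ]
[0.503  0.2887 0.07  ]
[0.5032 0.329  0.07  ]
[0.4775 0.29   0.07  ]
[0.4773 0.327  0.07  ]
pk [0.4695 0.2107 0.029 ]
pk [0.5078 0.218  0.029 ]
pk [0.5224 0.1689 0.029 ]
shift cm [ 0.35 18.72 -0.1 ] turn deg [-0.   1.4  0. ]
```

move_arm([
  [[0.4,5,-0.1],[0,1.4,0],0],
  [[0.4,10,-0.1],[0,1.4,0],0],
  [[0.4,14,-0.1],[0,1.4,0],0],
  [[0.4,17,-0.1],[0,1.4,0],0],
  [[0.4,18.7,-0.1],[0,1.4,0],0],
  [[0.4,18.7,-0.1],[0,1.4,0],0],
  [[0.4,18.7,-0.1],[0,1.4,0],90],
  [[0.4,18.7,-0.1],[0,1.4,0],140],
  [[0.4,18.7,-0.1],[0,1.4,0],180],
  [[0.4,18.7,-0.1],[0,1.4,0],255],
  [[0.4,18.7,-0.1],[0,1.4,0],255],
  [[0.4,18.7,-0.1],[0,1.4,0],255],
])

```text
time: 2.85
tool_pos: [0.492, 0.3073, 0.0346]
tcp_rot: [-1.573, -0.001, 1.568]
contact_force: [-1.1, -0.6, 7.1]
grip_width: 0.0392
```

move_arm([
  [[0,-3,0],[0,0,0],255],
  [[0,-8,0],[0,0,0],255],
  [[-3,-10,-0.2],[0,-5,0],255],
  [[-8,-10,-0.4],[0,-11,0],255],
  [[-11,-10,-0.5],[0,-16,0],255],
  [[-12.1,-10,-0.5],[0,-16,0],255],
  [[-12.1,-10,-0.5],[0,-16,0],255],
  [[-12.1,-10,-0.5],[0,-16,0],255],
  [[-12.1,-10,-0.5],[0,-16,0],255],
])

```text
time: 3.98
tool_pos: [0.4955, 0.1871, 0.1332]
tcp_rot: [-1.571, -0.0, 1.849]
contact_force: [-0.8, -0.1, -0.9]
grip_width: 0.0393
```

```bash
python3 - <<'E'
from h import *
c=eyes.capture("wrist"); cv2.imwrite("pics/w2.png",cv2.resize(c["img"][60:480,120:560,::-1],(800,600)))
s,q,R=pose(); print(s["time"],q,s["tcp_rot"],s["contact_force"])
t=eyes.capture("top"); cv2.imwrite("pics/t2.png",t["img"][:,:,::-1])
E
```

```text
4.025 [0.49557703 0.1868708  0.13316   ] [-1.57054693e+00 -4.24333987e-05  1.84839202e+00] [ 0.64599766  0.8110401  -0.61436101]
```

View pics/w2.png

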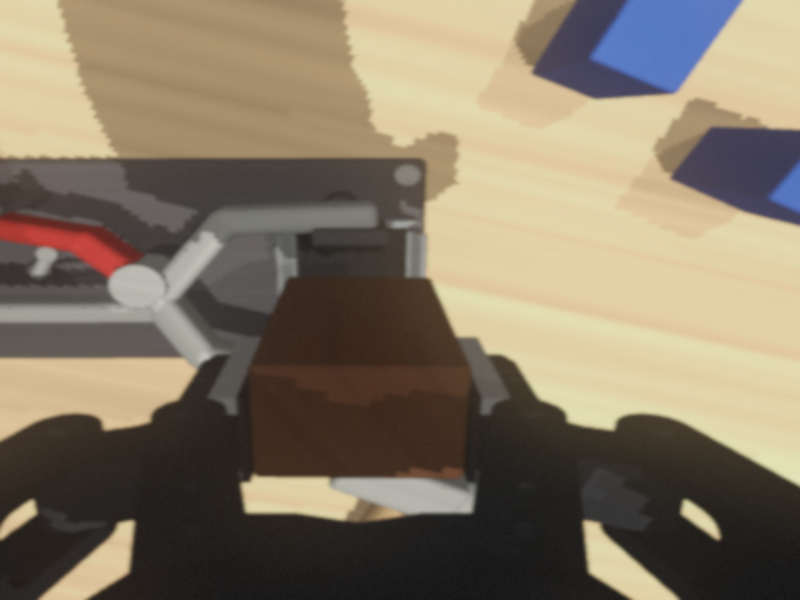

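```bash
python3 - <<'E'
from h import *
c=eyes.capture("wrist"); s,q,R=pose()
f=lambda u,v:(120+u/1.818,60+v/1.4286)
X=R.apply([1,0,0]);Y=-R.apply([0,0,1])*-1
Z=R.apply([0,0,1])
L=lambda n,u,v,z:print(n,((w(c,*f(u,v),z)-q)@X*1000).round(1),((w(c,*f(u,v),z)-q)@Z*1000).round(1))
zb=q[2]-.0346
L("blk bot back L",288,278,zb);L("blk bot back R",432,278,zb)
for u,v in [(250,366),(470,366),(250,475),(466,478)]: L("blk top",u,v,zb+.07)
L("lead L",275,240,.029);L("lead R",427,240,.029);L("wall in L",297,255,.023);L("wall in R",408,255,.023)
L("lead back R",418,222,.029)
L("bolt a",407,175,.01);L("pivot",138,287,.049)
L("plate edge",425,158,.008)
L("plate edge",20,158,.008);L("plate front",20,357,.008);L("plate front",180,357,.008)
L("fixed handle edges",40,305,.049);L("",40,322,.049)
E
```

```text
blk bot back L -19.0 15.4
blk bot back R 20.5 15.5
blk top -18.6 16.7
blk top 19.7 16.8
blk top -19.8 -11.8
blk top 20.4 -12.5
lead L -31.0 12.9
lead R 26.1 13.1
wall in L -23.4 4.0
wall in R 19.5 4.0
lead back R 22.5 21.8
bolt a 19.2 41.7
pivot -77.6 -4.2
plate edge 26.2 49.9
plate edge -131.8 49.6
plate front -146.7 -58.6
plate front -77.1 -58.4
fixed handle edges -113.5 -12.9
 -114.5 -21.3
```

move_arm([
  [[-0.28,0,-0.08],[0,0,0],255],
  [[-0.28,3,-0.08],[0,0,0],255],
  [[-0.28,5.5,-0.08],[0,0,0],255],
  [[-0.28,6.5,-0.08],[0,0,0],255],
  [[-0.28,7,-0.08],[0,0,0],255],
  [[-0.28,7.4,-0.08],[0,0,0],255],
  [[-0.28,7.4,-0.08],[0,0,0],255],
])

```text
time: 5.0
tool_pos: [0.4974, 0.1834, 0.0595]
tcp_rot: [-1.571, -0.0, 1.847]
contact_force: [-0.4, 0.8, 0.0]
grip_width: 0.0393
```

move_arm([
  [[0,0.2,0],[0,0,0],255],
  [[0,0.4,0],[0,0,0],255],
  [[0,0.4,0],[0,0,0],255],
])

```text
time: 5.38
tool_pos: [0.4973, 0.1834, 0.0553]
tcp_rot: [-1.571, -0.0, 1.847]
contact_force: [0.5, -0.1, -0.7]
grip_width: 0.0393
```

move_arm([
  [[0,0.1,0],[0,0,0],255],
  [[0,0.2,0],[0,0,0],255],
  [[0,0.3,0],[0,0,0],255],
  [[0,0.3,0],[0,0,0],255],
])

```text
time: 5.88
tool_pos: [0.4973, 0.1833, 0.0522]
tcp_rot: [-1.571, 0.0, 1.847]
contact_force: [0.4, 0.9, -1.5]
grip_width: 0.0395
```

move_arm([
  [[0,0.1,0],[0,0,0],255],
  [[0,0.1,0],[0,0,0],255],
])

```text
time: 6.12
tool_pos: [0.4973, 0.1833, 0.0513]
tcp_rot: [-1.571, 0.0, 1.847]
contact_force: [0.8, -0.1, -0.4]
grip_width: 0.0393
```

move_arm([
  [[0,0.1,0],[0,0,0],255],
  [[0,0.1,0],[0,0,0],255],
])

```text
time: 6.38
tool_pos: [0.4975, 0.1834, 0.0513]
tcp_rot: [-1.571, -0.0, 1.847]
contact_force: [-3.8, -2.0, 11.4]
grip_width: 0.0392
```

move_arm([
  [[0,0.05,0],[0,0,0],255],
  [[0,0.05,0],[0,0,0],255],
])

```text
time: 6.62
tool_pos: [0.4975, 0.1834, 0.0513]
tcp_rot: [-1.571, -0.0, 1.847]
contact_force: [-5.5, -2.4, 16.7]
grip_width: 0.0395
```

move_arm([
  [[0,0.05,0],[0,0,0],255],
  [[0,0.05,0],[0,0,0],255],
])

```text
time: 6.88
tool_pos: [0.4976, 0.1834, 0.0513]
tcp_rot: [-1.571, -0.001, 1.847]
contact_force: [-7.9, -3.3, 22.3]
grip_width: 0.0393
```

move_arm([
  [[0,-0.17,0],[0,0,0],255],
  [[0,-0.17,0],[0,0,0],130],
  [[0,-0.17,0],[0,0,0],90],
  [[0,-0.17,0],[0,0,0],80],
  [[0,-0.17,0],[0,0,0],80],
  [[0,-2,0],[0,0,0],80],
  [[0,-6,0],[0,0,0],80],
  [[0,-10,0],[0,0,0],80],
  [[0,-11,0],[0,0,0],80],
  [[0,-11,0],[0,0,0],80],
])

```text
time: 8.12
tool_pos: [0.4975, 0.1834, 0.1595]
tcp_rot: [-1.572, -0.0, 1.847]
contact_force: [-0.5, -0.5, -0.7]
grip_width: 0.0584
```

```bash
python3 - <<'E'
from h import *
c=eyes.capture("wrist"); cv2.imwrite("pics/w3.png",c["img"][:,:,::-1])
s,q,R=pose(); print(s["time"],q,s["tcp_rot"],s["contact_force"],s["grip_width"])
E
```

```text
8.175 [0.49691772 0.18325073 0.15853203] [-1.56998714e+00  1.16465247e-04  1.84733095e+00] [-0.0210389   0.47601701  0.56300924] 0.058556177508241
```

View pics/w3.png

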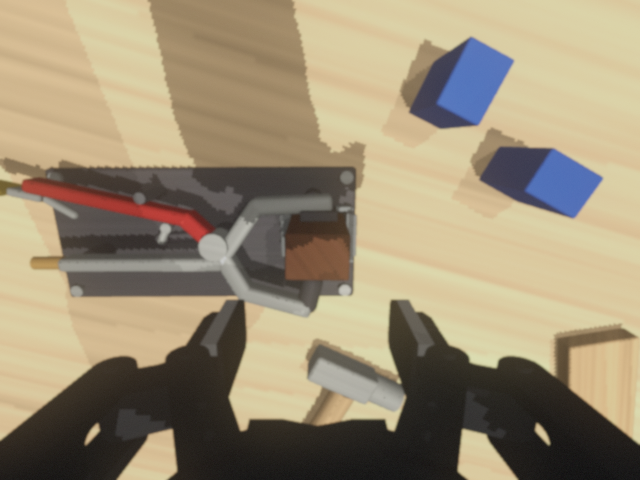

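```bash
python3 - <<'E'
from h import *
c=eyes.capture("wrist"); s,q,R=pose(); X=R.apply([1,0,0]);Z=R.apply([0,0,1])
L=lambda n,u,v,z:print(n,((w(c,u,v,z)-q)@X*1000).round(1),((w(c,u,v,z)-q)@Z*1000).round(1),w(c,u,v,z))
L("fh end",32,263,.049);L("fh edges",130,257,.049);L("",130,270,.031);L("fh c",130,263,.049);L("pivot",212,244,.049)
L("red bend",190,218,.049);L("red end",23,185,.049);L("red mid",100,200,.049);L("post",140,198,.04);L("pad",3,187,.05)
L("blk top",285,250,.0867);L("blk top",349,250,.0867);L("blk f",317,280,.0867);L("blk b",317,248,.0867)
E
```

```text
fh end -204.2 -14.8 [ 0.5664 -0.0094  0.049 ]
fh edges -133.2 -10.2 [0.5426 0.0576 0.049 ]
 -144.3 -26.4 [0.5612 0.0514 0.031 ]
fh c -133.9 -14.6 [0.5471 0.0582 0.049 ]
pivot -74.0 -0.4 [0.517  0.1119 0.049 ]
red bend -87.8 18.3 [0.5028 0.0935 0.049 ]
red end -198.5 40.7 [ 0.5115 -0.0191  0.049 ]
red mid -148.2 30.7 [0.5074 0.0321 0.049 ]
post -124.9 30.7 [0.501  0.0544 0.04  ]
pad -211.4 39.5 [ 0.5162 -0.0312  0.05  ]
blk top -19.2 6.5 [0.4955 0.1628 0.0867]
blk top 19.4 6.6 [0.4849 0.1999 0.0867]
blk f 0.2 -12.8 [0.5088 0.1867 0.0867]
blk b 0.1 7.8 [0.489  0.181  0.0867]
```

move_arm([
  [[-5,0,2],[0,0,0],255],
  [[-10,0,4],[0,0,0],255],
  [[-14,0,6],[0,0,0],255],
  [[-15.6,0,6.5],[0,0,0],255],
  [[-15.6,2,6.5],[0,0,0],255],
  [[-15.6,7,6.5],[0,0,0],255],
  [[-15.6,10.5,6.5],[0,0,0],255],
  [[-15.6,12.4,6.5],[0,0,0],255],
  [[-15.6,12.4,6.5],[0,0,0],255],
  [[-15.6,12.4,6.5],[0,0,0],255],
])

```text
time: 9.48
tool_pos: [0.4777, 0.0159, 0.0357]
tcp_rot: [-1.571, 0.0, 1.848]
contact_force: [-0.1, 0.3, -0.1]
grip_width: 0.0003
```

```bash
python3 - <<'E'
from h import *
c=eyes.capture("wrist"); cv2.imwrite("pics/w4.png",c["img"][:,:,::-1])
s,q,R=pose(); print(s["time"],q,s["tcp_rot"],s["contact_force"],s["grip_width"])
E
```

```text
9.525 [0.47796876 0.01584749 0.03601222] [-1.57181506e+00  6.46141541e-05  1.84753658e+00] [ 0.18977286 -0.31669833  0.06929688] -0.00027970647739509693
```

View pics/w4.png

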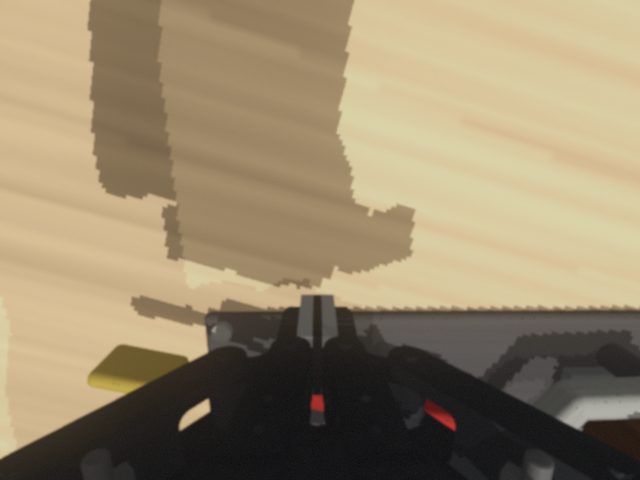

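move_arm([
  [[0,0.2,-0.4],[0,0,0],255],
  [[0,0.2,-0.8],[0,0,0],255],
  [[0,0.2,-0.8],[0,0,0],255],
])

```text
time: 9.9
tool_pos: [0.4856, 0.0179, 0.0336]
tcp_rot: [-1.571, 0.0, 1.847]
contact_force: [-0.3, -0.7, -0.5]
grip_width: 0.0
```

move_arm([
  [[0,0,-0.2],[0,0,0],255],
  [[0,0,-0.4],[0,0,0],255],
  [[0,0,-0.4],[0,0,0],255],
])

```text
time: 10.28
tool_pos: [0.489, 0.0188, 0.0333]
tcp_rot: [-1.571, 0.0, 1.847]
contact_force: [-0.4, -0.5, 0.8]
grip_width: -0.0
```

move_arm([
  [[0,0,-0.2],[0,0,0],255],
  [[0,0,-0.4],[0,0,0],255],
  [[0,0,-0.4],[0,0,0],255],
])

```text
time: 10.65
tool_pos: [0.4929, 0.0199, 0.0333]
tcp_rot: [-1.571, 0.0, 1.847]
contact_force: [-0.6, -0.3, 0.8]
grip_width: -0.0003
```

move_arm([
  [[0,0,-0.1],[0,0,0],255],
  [[0,0,-0.2],[0,0,0],255],
  [[0,0,-0.2],[0,0,0],255],
])

```text
time: 11.02
tool_pos: [0.4937, 0.0201, 0.0331]
tcp_rot: [-1.569, -0.0, 1.847]
contact_force: [-4.8, -1.8, 4.2]
grip_width: -0.0001
```

move_arm([
  [[0,0,-0.1],[0,0,0],255],
  [[0,0,-0.2],[0,0,0],255],
  [[0,0,-0.2],[0,0,0],255],
])

```text
time: 11.4
tool_pos: [0.4941, 0.0201, 0.0328]
tcp_rot: [-1.566, -0.001, 1.846]
contact_force: [-11.6, -4.1, 9.1]
grip_width: 0.0
```

move_arm([
  [[0,0,-0.1],[0,0,0],255],
  [[0,0,-0.2],[0,0,0],255],
  [[0,0,-0.2],[0,0,0],255],
])

```text
time: 11.78
tool_pos: [0.4954, 0.0201, 0.0326]
tcp_rot: [-1.564, -0.0, 1.846]
contact_force: [-12.9, -5.4, 9.5]
grip_width: -0.0002
```

move_arm([
  [[0,-0.05,-0.1],[0,0,0],255],
  [[0,-0.1,-0.2],[0,0,0],255],
  [[0,-0.1,-0.2],[0,0,0],255],
])

```text
time: 12.15
tool_pos: [0.4963, 0.02, 0.0329]
tcp_rot: [-1.562, -0.0, 1.846]
contact_force: [-12.8, -6.3, 6.4]
grip_width: 0.0001
```

move_arm([
  [[0,0,-0.1],[0,0,0],255],
  [[0,0,-0.2],[0,0,0],255],
  [[0,0,-0.2],[0,0,0],255],
])

```text
time: 12.52
tool_pos: [0.4981, 0.0199, 0.0329]
tcp_rot: [-1.562, 0.0, 1.845]
contact_force: [-15.1, -8.0, 6.7]
grip_width: -0.0003
```

move_arm([
  [[0,-0.05,-0.1],[0,0,0],255],
  [[0,-0.1,-0.2],[0,0,0],255],
  [[0,-0.1,-0.2],[0,0,0],255],
])

```text
time: 12.9
tool_pos: [0.499, 0.0199, 0.0332]
tcp_rot: [-1.56, 0.0, 1.845]
contact_force: [-14.7, -10.0, 2.7]
grip_width: 0.0001
```

move_arm([
  [[0,0,-0.1],[0,0,0],255],
  [[0,0,-0.2],[0,0,0],255],
  [[0,0,-0.2],[0,0,0],255],
])

```text
time: 13.28
tool_pos: [0.5008, 0.0199, 0.0331]
tcp_rot: [-1.559, 0.001, 1.844]
contact_force: [-15.2, -13.0, 3.4]
grip_width: 0.0003
```

move_arm([
  [[0,0,-0.1],[0,0,0],255],
  [[0,0,-0.2],[0,0,0],255],
  [[0,0,-0.2],[0,0,0],255],
])

```text
time: 13.65
tool_pos: [0.5026, 0.0198, 0.0331]
tcp_rot: [-1.559, 0.001, 1.844]
contact_force: [-16.3, -13.4, 4.4]
grip_width: 0.0003
```

move_arm([
  [[-0.1,0,-0.1],[0,0,0],255],
  [[-0.1,0,-0.2],[0,0,0],255],
  [[-0.1,0,-0.2],[0,0,0],255],
])

```text
time: 14.02
tool_pos: [0.5049, 0.0197, 0.0331]
tcp_rot: [-1.559, 0.001, 1.844]
contact_force: [-16.1, -13.2, 3.2]
grip_width: 0.0
```

move_arm([
  [[0,0,-0.1],[0,0,0],255],
  [[0,0,-0.2],[0,0,0],255],
  [[0,0,-0.2],[0,0,0],255],
])

```text
time: 14.4
tool_pos: [0.5071, 0.0197, 0.0332]
tcp_rot: [-1.559, 0.002, 1.843]
contact_force: [-14.6, -14.2, 2.5]
grip_width: 0.0003
```

move_arm([
  [[-0.05,0,-0.1],[0,0,0],255],
  [[-0.1,0,-0.2],[0,0,0],255],
  [[-0.1,0,-0.2],[0,0,0],255],
])

```text
time: 14.78
tool_pos: [0.5103, 0.0197, 0.0333]
tcp_rot: [-1.562, 0.002, 1.844]
contact_force: [-9.6, -13.1, -2.9]
grip_width: 0.0005
```

move_arm([
  [[0,0,-0.05],[0,0,0],255],
  [[0,0,-0.1],[0,0,0],255],
])

```text
time: 15.02
tool_pos: [0.5122, 0.0211, 0.0337]
tcp_rot: [-1.564, 0.001, 1.845]
contact_force: [-7.0, -8.0, -2.3]
grip_width: 0.0003
```

move_arm([
  [[0,0,-0.05],[0,0,0],255],
  [[0,0,-0.1],[0,0,0],255],
  [[0,0,-0.1],[0,0,0],255],
])

```text
time: 15.4
tool_pos: [0.5162, 0.0244, 0.0351]
tcp_rot: [-1.57, 0.0, 1.847]
contact_force: [-1.9, -0.9, -1.0]
grip_width: -0.0002
```

move_arm([
  [[0,0,0],[0,0,0],255],
  [[0,0,0],[0,0,0],255],
])

```text
time: 15.65
tool_pos: [0.5162, 0.0245, 0.0353]
tcp_rot: [-1.571, 0.0, 1.847]
contact_force: [-2.3, -2.2, -2.5]
grip_width: -0.0
```

move_arm([
  [[0,0,1],[0,0,0],255],
  [[0,0,2.5],[0,0,0],255],
  [[0,-3,3],[0,0,0],255],
  [[0,-9,3],[0,0,0],255],
  [[1,-13,3],[0,0,0],255],
  [[2,-14,3],[0,0,0],255],
  [[2,-14,3],[0,0,0],255],
])

```text
time: 16.52
tool_pos: [0.4816, 0.0364, 0.1755]
tcp_rot: [-1.572, -0.001, 1.849]
contact_force: [-0.3, 0.2, -0.4]
grip_width: 0.0001
```

```bash
python3 - <<'E'
from h import *
c=eyes.capture("wrist"); cv2.imwrite("pics/w5.png",c["img"][:,:,::-1])
s,q,R=pose(); print(s["time"],q,s["tcp_rot"],s["contact_force"],s["grip_width"])
E
```

```text
16.575 [0.48129447 0.03568208 0.17453222] [-1.57016678e+00 -2.16934804e-04  1.84810290e+00] [-0.09503046 -0.55228634  0.31519707] -7.248880338328934e-05
```

View pics/w5.png

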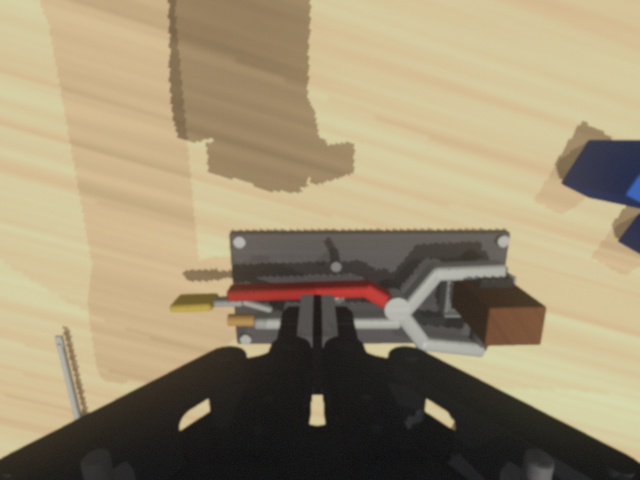

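```bash
python3 - <<'E'
from h import *
c=eyes.capture("wrist"); s,q,R=pose(); X=R.apply([1,0,0]);Z=R.apply([0,0,1])
L=lambda n,u,v,z:print(n,((w(c,u,v,z)-q)@X*1000).round(1),((w(c,u,v,z)-q)@Z*1000).round(1),w(c,u,v,z))
L("pad top inner-face end L",173,304,.053);L("pad top R",214,301,.053);L("pad top back",178,295,.053);L("pad bottom",173,311,.027);L("fh end",228,321,.049);L("fh y",270,323,.049);L("red y",270,292,.049);L("red end",229,292,.049)
b=c["img"].astype(int); m=(b[...,0]-b[...,2]>60)&(b[...,1]-b[...,2]>30)&(b[...,0]<190)
v,u=np.where(m[285:318,160:225]); print(u.min()+160,u.max()+160,v.min()+285,v.max()+285)
E
```

```text
pad top inner-face end L -111.2 -52.1 [ 0.5614 -0.0575  0.053 ]
pad top R -79.2 -49.6 [ 0.5502 -0.0274  0.053 ]
pad top back -106.6 -44.6 [ 0.5529 -0.0551  0.053 ]
pad bottom -122.9 -70.8 [ 0.5825 -0.0637  0.027 ]
fh end -70.5 -68.7 [ 0.5662 -0.0138  0.049 ]
fh y -37.1 -70.4 [0.5587 0.0188 0.049 ]
red y -36.1 -43.6 [0.5327 0.0124 0.049 ]
red end -68.2 -43.7 [ 0.5415 -0.0184  0.049 ]
170 219 294 312
```

move_arm([
  [[-4,0,-3],[0,0,0],255],
  [[-8,0,-6],[0,0,0],255],
  [[-9.8,0,-7.5],[0,0,0],255],
  [[-9.8,0,-7.5],[0,0,0],255],
  [[-9.8,5,-7.5],[0,0,0],255],
  [[-9.8,10,-7.5],[0,0,0],255],
  [[-9.8,12.5,-7.5],[0,0,0],255],
  [[-9.8,13.8,-7.5],[0,0,0],255],
  [[-9.8,13.8,-7.5],[0,0,0],255],
])

```text
time: 17.75
tool_pos: [0.5801, -0.0381, 0.0367]
tcp_rot: [-1.569, -0.0, 1.847]
contact_force: [-0.6, -0.2, 0.9]
grip_width: 0.0001
```

move_arm([
  [[0,0,0.3],[0,0,0],255],
  [[0,0,0.6],[0,0,0],255],
  [[0,0,0.6],[0,0,0],255],
])

```text
time: 18.12
tool_pos: [0.5756, -0.04, 0.0382]
tcp_rot: [-1.572, 0.0, 1.847]
contact_force: [1.4, -0.1, 0.3]
grip_width: -0.0003
```

move_arm([
  [[0,0.2,0.15],[0,0,0],255],
  [[0,0.2,0.3],[0,0,0],255],
  [[0,0.2,0.45],[0,0,0],255],
  [[0,0.2,0.6],[0,0,0],255],
  [[0,0.2,0.6],[0,0,0],255],
])

```text
time: 18.75
tool_pos: [0.5689, -0.0417, 0.0351]
tcp_rot: [-1.57, -0.0, 1.847]
contact_force: [0.8, 0.9, 0.4]
grip_width: -0.0007
```

move_arm([
  [[0,0,0.15],[0,0,0],255],
  [[0,0,0.3],[0,0,0],255],
  [[0,0,0.45],[0,0,0],255],
  [[0,0,0.6],[0,0,0],255],
  [[0,0,0.6],[0,0,0],255],
])

```text
time: 19.38
tool_pos: [0.5635, -0.0432, 0.0353]
tcp_rot: [-1.571, -0.0, 1.847]
contact_force: [0.4, 0.9, 0.2]
grip_width: 0.0002
```

move_arm([
  [[0,0,0.15],[0,0,0],255],
  [[0,0,0.3],[0,0,0],255],
  [[0,0,0.45],[0,0,0],255],
  [[0,0,0.6],[0,0,0],255],
  [[0,0,0.6],[0,0,0],255],
])

```text
time: 20.0
tool_pos: [0.5577, -0.0448, 0.0353]
tcp_rot: [-1.571, -0.0, 1.847]
contact_force: [0.2, 0.8, 0.1]
grip_width: -0.0002
```

move_arm([
  [[0,0,0.15],[0,0,0],255],
  [[0,0,0.3],[0,0,0],255],
  [[0,0,0.4],[0,0,0],255],
  [[0,0,0.4],[0,0,0],255],
])

```text
time: 20.5
tool_pos: [0.5539, -0.0459, 0.0353]
tcp_rot: [-1.571, 0.0, 1.847]
contact_force: [0.6, -0.6, 0.6]
grip_width: 0.0001
```

move_arm([
  [[0,0,0.15],[0,0,0],255],
  [[0,0,0.3],[0,0,0],255],
  [[0,0,0.4],[0,0,0],255],
  [[0,0,0.4],[0,0,0],255],
])

```text
time: 21.0
tool_pos: [0.5501, -0.047, 0.0353]
tcp_rot: [-1.571, 0.0, 1.847]
contact_force: [-0.7, 0.1, 0.7]
grip_width: 0.0001
```

move_arm([
  [[0,0,0.15],[0,0,0],255],
  [[0,0,0.3],[0,0,0],255],
  [[0,0,0.4],[0,0,0],255],
  [[0,0,0.4],[0,0,0],255],
])

```text
time: 21.5
tool_pos: [0.5462, -0.0481, 0.0353]
tcp_rot: [-1.571, -0.0, 1.847]
contact_force: [-0.1, -0.1, 0.2]
grip_width: 0.0003
```

```bash
python3 - <<'E'
from h import *
r=lambda n,x0,x1,y0,y1,W,H:cv2.resize(eyes.capture(n)["img"][y0:y1,x0:x1,::-1],(W,H),interpolation=cv2.INTER_CUBIC)
a=r("wrist",0,640,120,480,400,225)
b=r("scene",280,440,200,290,400,225); t=r("top",235,375,215,305,800,370)
cv2.imwrite("pics/m.png",np.vstack([np.hstack([a,b]),t]))
print(arm.get_state()["time"])
E
```

```text
21.65
```

View pics/m.png

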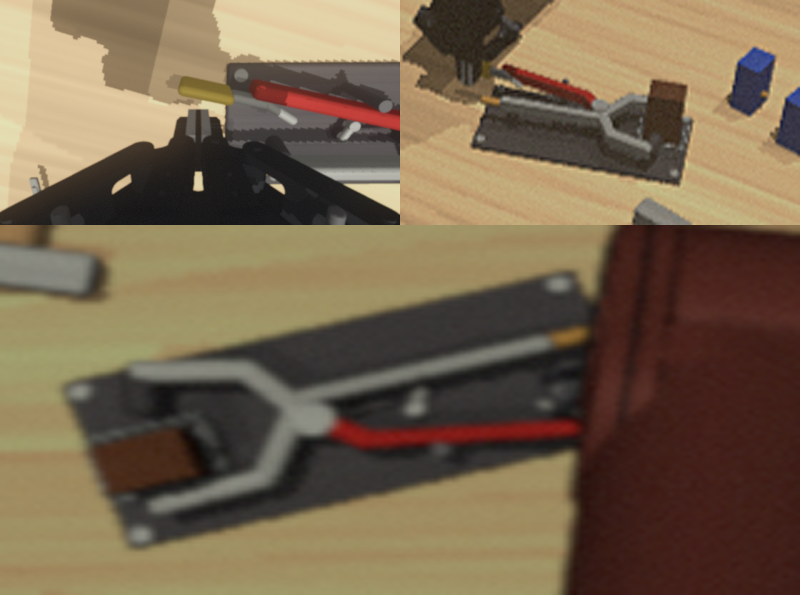

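move_arm([
  [[0,0,-1.5],[0,0,0],255],
  [[0,0,-2.5],[0,0,0],255],
  [[0,-4,-2.5],[0,0,0],255],
  [[0,-9,-2.5],[0,0,0],255],
  [[-5,-13,-2.5],[0,0,0],255],
  [[-10,-16,-2.5],[0,0,0],255],
  [[-15,-18,-2.5],[0,0,0],255],
  [[-15,-18,-2.5],[0,0,0],255],
  [[-15,-18,-2.5],[0,0,0],255],
])

```text
time: 22.78
tool_pos: [0.6117, -0.185, 0.2148]
tcp_rot: [-1.57, -0.0, 1.847]
contact_force: [-1.1, 0.3, 0.4]
grip_width: -0.0001
```

```bash
python3 - <<'E'
from h import *
S=eyes.capture("scene");T=eyes.capture("top");W=eyes.capture("wrist")
r=lambda i,x0,x1,y0,y1,W,H:cv2.resize(i[y0:y1,x0:x1,::-1],(W,H),interpolation=cv2.INTER_CUBIC)
a=r(S["img"],370,410,225,255,400,300); b=r(T["img"],243,283,255,285,400,300)
d=r(T["img"],230,370,220,300,400,228); e=r(S["img"],0,640,100,465,400,228)
cv2.imwrite("pics/fin.png",np.vstack([np.hstack([a,b]),np.hstack([d,e])]))
s=arm.get_state(); print(s["time"],s["tool_pos"],s["contact_force"])
E
```

```text
22.925 [ 0.61139323 -0.18383533  0.2146364 ] [0.33133105 0.29306165 0.25436837]
```

View pics/fin.png

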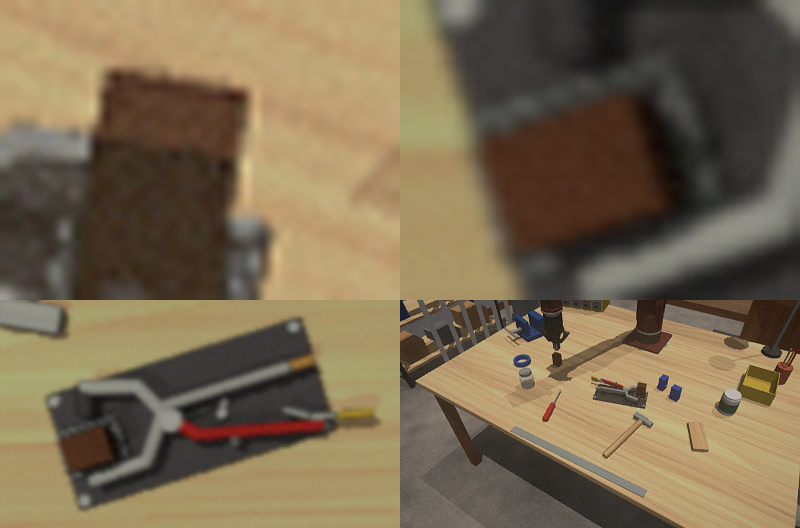

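```bash
python3 -c "
from cell import ticket; print(ticket.close_job())"
```

```text
the job is handed in; nothing more can be done
None
```

The job is done and handed in at about 23 s. The block is in its pocket with its pin pressed, and the pliers locked and were then released.

- **Block:** I chose the dark block at top-view pixel (213, 275), whose brass pin stuck out. I stood it in the pocket with its pin towards the moving jaw. The push onto the floor reached about 22 N down (24 N in all), below the 35 N limit, and I eased it off before letting go.
- **Squeeze:** I pushed the red handle with shut fingers. The force peaked at about 21 N, then fell away as the handle went over centre. With the fingers off, the handle stayed locked about 27 mm from the fixed handle, inside the 25 to 32 mm range.
- **Release:** I pushed the yellow lever outward in small steps and the pliers sprang open. The readings never passed about 1.4 N, so I did not feel the moment they opened; I only saw in a picture afterwards that they had.

In the last pictures the block stands in the pocket, the pliers are open, the other items look unmoved and the gripper touches nothing. I could not see the pin face directly. That the pin is flush rests on the pliers having locked and on no brass showing from above, where it showed at the start.

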